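Open the sloping instrument case and lay out the forceps

TASK

The sliding lid of the sloping instrument case is kept shut by a stop lip at its lower end: lift that end of the lid over the lip, draw the lid down the slope until it is clear of its grooves, and lay it flat, grip upwards, on the bare worktop. Then take the forceps out of the case and lay them gently, flat, on the floor of the instrument tray. Let nothing drop, and leave the scissors, the tray, the bowl in it, the brown bottle and the label roll where they are.

Things in the scene. Friction and masses are not known exactly. Their poses are not given: they have to be found in the camera images.
- case: White instrument case, fixed, on a wire stand: 210 long (x) x 166 wide (y) x 54 mm high (z). Origin: centre of its underside, 105 mm above the worktop. +x points up the slope (25 degrees, rising away from the robot), +y level to its left, +z square out of the slope. In its frame: floor top at z 4; inside x -97..95, y -72..72, with a 2 mm divider along y = 0, top at z 14 mm.
- lip (a point): Middle of the top of the stop lip, the case's lower end wall: in the case's frame at x -101, z 45 mm (wall x -105..-97). The lid lies on ledges at z 40 mm, 5 mm below the lip's top, so the lip keeps it from sliding down. With its lower end raised 6 to 11 mm square to the slope the lid rocks about its upper end and passes over. Axes as the case's.
- rail_end (a point): Midway between the lower ends of the two rails that cover the grooves (case frame x 25, z 52 mm). Rails at |y| 71.5..83, z 50..54 mm, run from x 25 up to the closed upper end; the grooves are 10 mm high for the 4 mm lid, 1.5 mm side play; below x 25 they are open above. Axes as the case's.
- lid_grip (a point): Centre of the lid's upright grip. The lid is a loose aluminium plate, 188 (x) x 153 (y) x 4 mm, about 0.16 kg; the grip is a bar on it near the lower end, 10 mm thick along x, 70 mm wide along y, 22 mm tall; this point is 11 mm above the plate's top face, 15 mm above its underside, 70 mm from the plate's middle. Axes: x up the slope along the lid, y across, z out of its top; when shut, as the case's.
- lid_low_end (a point): Middle of the bottom edge of the lid's lower end: 24 mm from the grip's centre along the lid's -x and 15 mm below it. Axes as the lid's. When shut it lies against the lip's inner face.
- lid_high_end (a point): Middle of the bottom edge of the lid's upper end, 188 mm from the lower end along the lid's +x. The lid is clear of the grooves once this end has come below the rails' lower ends (70 mm or more of travel).
- forceps_mid (a point): Centre of the steel dressing forceps, half-way up: 124 long (own y) x 12 wide (own x) x 9 mm high (own z), about 30 g. They lie on the case's floor in one of the two compartments, left or right, long axis along the slope, about 36 mm from the divider; grip the middle across the 12 mm width.
- scissors: Bandage scissors with two finger rings, 144 x 58 x 7 mm, in the case's other compartment; they stay there. Origin: centre of the underside.
- tray: Shallow pressed steel instrument tray, 298 (its x) x 218 (its y) x 26 mm, loose on the worktop. Origin: centre of its underside; x away from the robot, z up; floor top at z 2 mm; the walls' inner faces at x -138 and 138, y -98 and 98 mm.
- gallipot: Small steel bowl, 98 mm across, 36 mm high, standing in the half of the tray farther from the robot (70 to 90 mm along the tray's +x from its centre). Origin: centre of its underside. Leave it.
- iodine_bottle: Brown bottle with a black cap, 52 mm across, 90 mm high, on the worktop behind the bare space between case and tray. Origin: centre of its underside. Leave it.
- label_roll: White label roll, 64 mm across, 32 mm high, on the worktop behind the bare space between case and tray. Origin: centre of its underside. Leave it. The worktop between case and tray, nearer the robot than bottle and roll, is bare and has room for the lid with its length pointing away from the robot.
Not all that is in view belongs to the job. What is meant by the gallipot is not green, and is the larger of those in its own colour.

How it is judged:
On the way, in this order (a step that is already met when the one before it is completed fails the run):
1. the lid's lower end is raised and drawn out over the stop lip (x of lid_low_end in the frame of case below -0.104 m and z of lid_low_end in the frame of case above 0.043 m and x of lid_high_end in the frame of case above 0.05 m), for 0.05 s.
2. the lid is drawn down the slope clear of its grooves (x of lid_high_end in the frame of case below 0.021 m), for 0.05 s.
3. the lid lies flat on the worktop, grip up, let go (height (world z) of each of lid_low_end, lid_high_end below 0.006 m and angle between lid_grip's own z axis and vertical below 0.06 rad and contact force between the fingers and lid below 0.05 N), for 0.2 s.
4. the forceps are lifted out of the case (z of forceps_mid in the frame of case above 0.065 m and contact force between the fingers and forceps above 0.3 N), for 0.1 s.
At the end, for the whole second after the job is handed in: The lid lies flat on the worktop, grip up (ends within 6 mm of it, level within 0.06 rad); the forceps lie flat (0.1 rad) on the tray floor inside its rim, centre 3 to 13 mm above the tray's underside; the scissors are still in the case, the bowl in the tray; lid and forceps at rest (height (world z) of each of lid_low_end, lid_high_end below 0.006 m and angle between lid_grip's own z axis and vertical below 0.06 rad and x of forceps_mid in the frame of tray between -0.13 and 0.13 m and y of forceps_mid in the frame of tray between -0.09 and 0.09 m and z of forceps_mid in the frame of tray between 0.003 and 0.013 m and angle between forceps_mid's own y axis and vertical between 1.47 and 1.67 rad and linear speed of each of forceps, lid below 0.02 m/s and horizontal distance between gallipot and tray below 0.125 m and z of scissors in the frame of case below 0.02 m); the robot touches nothing.
It fails at once if the scissors pushed out of place (distance of scissors from where it was at the start of the episode above 0.03 m).
It fails at once if the tray or the bowl in it pushed out of place (distance of any of tray, gallipot from where it was at the start of the episode above 0.03 m).
It fails at once if the brown bottle or the label roll pushed out of place (distance of any of iodine_bottle, label_roll from where it was at the start of the episode above 0.03 m).
It fails at once if the forceps thrown or dropped (linear speed of forceps above 0.7 m/s and contact force between the fingers and forceps below 0.05 N).
It fails at once if the lid thrown or dropped (linear speed of lid above 0.7 m/s and contact force between the fingers and lid below 0.05 N).
It also fails if it takes over 61 s, if anything falls off the work surface, if the arm or the gripper's body presses on something with over 40 N, if the wrist force passes 120 N, or if a joint passes its speed limit or range.

ROBOT

A 6-joint arm with a two-finger parallel gripper is mounted at the origin on a cart in front of the work surface, level with it; the furniture and walls round the work are solid. World frame = base frame: x ahead of the robot, y to its left, z up, the work surface at z = 0. Lengths are in m, angles in rad, forces in N, time in s.
With the tool pointing down it reaches from about 0.35 to 0.775 m from the base axis. Payload 5.5 kg.
Tool frame: the origin (TCP) lies between the finger pads; the fingertips stand 25 mm ahead of it and the grasp point (between the pads) lies 6 mm ahead of it; z points along the fingers, y is the line along which they close (so a half turn about z gives the same grasp; the last joint's range is limited). The gripper opens to 85 mm and grips with 20 to 120 N. Pads are 22 mm wide; open, the fingers measure 114 mm over their backs; the gripper's body (76 mm by 85 mm) begins 54 mm behind the grasp point. The pads swing forward as they close: fully open they stand 13 mm farther back than shut.
Start: joints at [1.013, 0.313, 0.046, 1.304, 0, 1.431], TCP at [0.233, 0.526, 0.256] pointing down, gripper open.
Joint ranges: [-2.76, 2.76], [-0.86, 1.69], [-1.03, 1.26], [-2.2, 2.34], [-1.47, 1.5], [-3.14, 3.14]. Speed limits (rad/s): [2.57, 2.57, 3.14, 3.14, 3.14, 3.14].

INTERFACE

Orientations are given as a 3x3 rotation matrix whose columns are the frame's x, y, z axes.
In Python, from station import r, cams gives the robot as it stands. The module is installed in compiled form; this text tells all that it offers.
- The arm moves only by the tool jog_arm, never from a script. Its argument "series" is a list of rows, each a list of 2 entries, a list of its own where there are three numbers: the shift along the tool's x, y, z in units of 250 mm (1.0 is 250 mm), then the turn, a rotation vector about the tool's x, y, z in units of 60 degrees (1.0 is 60 degrees). In form: [[[dx, dy, dz], [ax, ay, az]], ...]. A call has 1 to 12 rows; each row is the pose to reach, as a shift and turn from the pose commanded when the call began, along the tool's axes at that moment; what a row does not reach only later rows make up. A row lasts 1/10 s, in which the tool goes at most 50 mm and 8.59 degrees, less where a joint would pass 70% of its speed; a pose out of reach is approached as far as the arm can. A call with a number of a shift or a turn outside -1 to 1 is refused whole. A call with a gripper value outside its range is refused whole. "grip" is the closure, from 0 (fully open) to 1 (shut), set as the call begins (left out, the last holds). The fingers move at their own pace and stop on an object; "grip_force" is the grip in N (left out, the last holds). Time passes only in rows, so rows that repeat a pose let the fingers close. It gives the time, the measured TCP pose, the force, the opening and the grip force at its end, in the units of the state.
- r.observe(): the state, without advancing time (a new reading comes with each control period).
- cams.camera(name): name is "scene" or "top"; returns (picture, depth): 420x560x3 uint8, red, green, blue; 420x560 float32, m along the optical axis (not along the pixel's ray), 0 where there is no reading.
- cams.camera_model(name): a dict with "fx", "fy", "cx", "cy" (pixels), "camera_from_world" (4x4, takes a point from world to camera coordinates). Camera axes: x right, y up, looking along -z (the intrinsics and any distortion apply to the point x, -y, -z); pixel columns grow to the right and rows downward; lengths in m; the calibration is good to about 2 mm. A picture is of the moment at which its call begins. camera_model takes no time and is no camera call.
- r.finish_job(): hands the job in; it is judged then, once.
Trained networks look in the newest picture that a camera, given by its name, has taken for a name from the list of things; names that differ only in an ending like _2 or _b are one class to them, and where a whole thing is asked for, a point or a joint stands for the part that bears it (a point fixed in the world has none). Each returns a list of dicts, best first, with "conf" (0 to 1); they miss things now and then, are a little off and sometimes report something else, mostly with a low value. They report only what shows in the picture. A call takes as long as a camera call. They do not tell look-alikes from the thing itself.
- cams.silhouettes(camera, thing): "pixels" (420x560 bool, what is visible of it) and "rect" ([centre column, centre row, width, height] in pixels, round what is visible of it).
- cams.tip_of(camera, thing): "uv" ([column, row] in pixels: a listed point, or the origin of a listed thing).
The state is a dict: "t": time; "joint_pos": joint angles; "joint_velocities": joint speeds; "tau": joint torques, N m; "tool_pos": TCP position; "ee_rot": TCP orientation; "contact_force": force on the tool from outside, world axes, zero at the start; "moment": the same for the moment, N m; "gripper_width": finger opening in m; "grasp_force": force on a finger pad.
Only numpy, scipy, OpenCV 4.12 (cv2) and the standard library are available. Lean on these libraries where they do the work, as an engineer would, in place of code of your own. Each camera call takes 0.05 s, during which the arm holds its last target. There are 200 camera calls.

## Working session

There is one attempt and no reset: what is moved stays moved. The work goes in short steps, Python scripts to look and compute and a tool call to move; the robot and the scene stay as the last step left them, time stands still between calls to the robot, and variables do not carry over. Pictures are saved under pics/ and viewed, at most 10 in all, crops included, and the job is handed in when it is done.

Besides the shell and the picture viewer there is one more tool, called after "Call:" as a command line: name --argument value ..., lists and objects as JSON in quotes. jog_arm: Moves the arm, as the interface text tells. Shifts and turns lie within -1 to 1; 1 stands for 250 mm of shift or 60 degrees of turn. Its arguments: {"type":"object","properties":{"series":{"type":"array","items":{"type":"array"}},"grip":{"type":"number"},"grip_force":{"type":"number"}},"required":["series"]}

```bash
mkdir -p pics
cat > h.py <<'E'
import numpy as np, cv2
from station import r, cams
def world(cam,depth,u,v,d=None):
    m=cams.camera_model(cam); T=np.linalg.inv(m["camera_from_world"])
    u=np.atleast_1d(u).astype(float); v=np.atleast_1d(v).astype(float)
    if d is None: d=depth[np.round(v).astype(int),np.round(u).astype(int)]
    p=np.stack([(u-m["cx"])/m["fx"]*d,-(v-m["cy"])/m["fy"]*d,-d,np.ones_like(d)])
    return (T@p)[:3].T
E
python3 - <<'E'
from h import *
np.set_printoptions(precision=4,suppress=True)
ims=[]
for c in("scene","top"):
    im,d=cams.camera(c); np.savez(f"{c}0.npz",im=im,d=d)
    cv2.imwrite(f"pics/{c}0.png",cv2.resize(im[:,:,::-1],(784,588)))
    print(c,{k:v for k,v in cams.camera_model(c).items() if k!="camera_from_world"})
    for n in "case lip rail_end lid_grip lid_low_end lid_high_end tray gallipot iodine_bottle label_roll forceps_mid scissors".split():
        for t in cams.tip_of(c,n)[:3]:
            u,v=t["uv"]; 
            if 0<=u<559 and 0<=v<419: print(c,n,round(t["conf"],2),np.round(t["uv"],1),world(c,d,u,v)[0])
E
```

```text
scene {'fx': 432.30976955194416, 'fy': 432.30976955194416, 'cx': 276.9217030320482, 'cy': 216.39053311302166}
scene case 0.8 [224.  164.7] [0.5557 0.2064 0.1434]
scene lip 0.84 [191.6 173.5] [0.4787 0.2719 0.1066]
scene rail_end 0.72 [218.5 150.8] [0.5778 0.2662 0.1472]
scene lid_grip 0.87 [200.3 170.9] [0.4907 0.2362 0.1349]
scene lid_low_end 0.89 [194. 177.] [0.4757 0.2537 0.107 ]
scene lid_high_end 0.6 [244.  136.1] [0.6457 0.2234 0.1953]
scene tray 0.76 [343.1 281.8] [ 0.6144 -0.2524 -0.0019]
scene gallipot 0.85 [257.9 302.6] [ 0.3937 -0.1567  0.0006]
scene gallipot 0.69 [355.5 261.7] [ 0.6859 -0.2303  0.0055]
scene gallipot 0.64 [295.9 357.8] [ 0.3685 -0.3344  0.0052]
scene iodine_bottle 0.67 [298.1 210.5] [0.6931 0.0202 0.0056]
scene label_roll 0.7 [322.4 221.5] [ 0.7014 -0.0769  0.0319]
top {'fx': 388.45275925464574, 'fy': 388.45275925464574, 'cx': 279.0180610530061, 'cy': 214.15883618815622}
top case 0.35 [191.4 242.7] [0.4884 0.2673 0.1065]
top lip 0.8 [190.6 246.2] [0.4781 0.2706 0.1021]
top rail_end 0.27 [193.4 246.5] [0.4763 0.261  0.1056]
top lid_grip 0.56 [190.4 238.3] [0.499  0.2657 0.1281]
top lid_low_end 0.82 [193.6 246.4] [0.477  0.2609 0.103 ]
top lid_high_end 0.94 [195.1 188.1] [0.6446 0.2417 0.1814]
top tray 0.97 [349.4 200.1] [ 0.636  -0.2587  0.0051]
top tray 0.2 [192.4 244.2] [0.484  0.2646 0.104 ]
top gallipot 0.89 [341.9 185.8] [ 0.6882 -0.2357  0.0071]
top gallipot 0.6 [324.1 275. ] [ 0.3808 -0.1563  0.0001]
top gallipot 0.6 [377.  274.9] [ 0.3751 -0.3322  0.006 ]
top iodine_bottle 0.77 [264.3 187.9] [0.676  0.0354 0.0535]
top label_roll 0.75 [289.4 178.8] [ 0.7234 -0.0527 -0.0031]
top scissors 0.49 [340.8 189.4] [ 0.6753 -0.231   0.0069]
```

View pics/scene0.png

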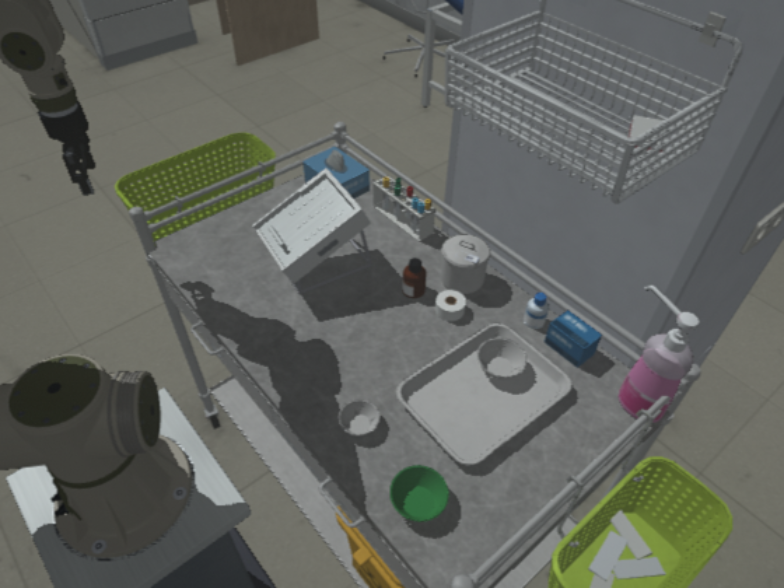

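View pics/top0.png

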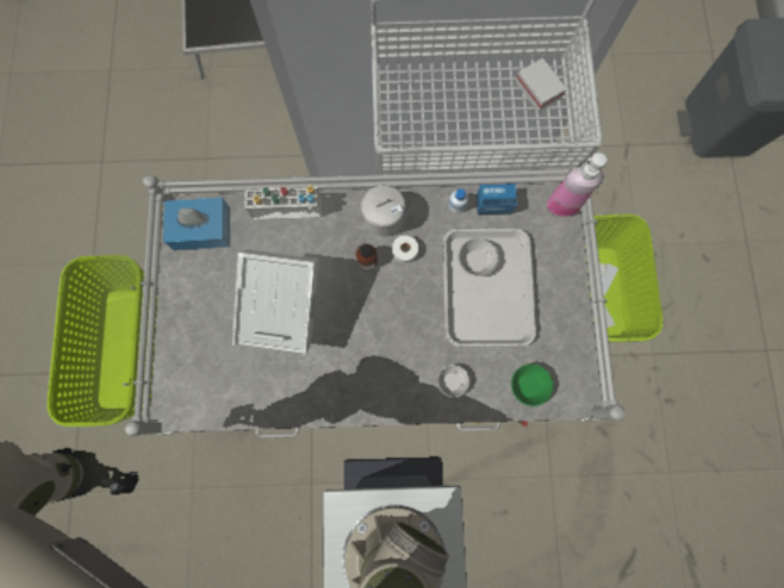

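Scene: the case is at (310,225) in scene and (275,303) in top (784-wide views), with its dark grip near the lower end. The tray is at (485,390) in scene and (490,287) in top. Bowl candidates in scene are a steel bowl in the tray (502,357), a smaller steel bowl on the worktop (360,420) and a green bowl (420,492). The steel bowl in the tray is the gallipot: not green, the larger steel one, and in the tray's far half. The bare space lies between case and tray. Next I fit the case pose.

```bash
cat >> h.py <<'E'
def proj(cam,P):
    m=cams.camera_model(cam); T=m["camera_from_world"]
    q=P@T[:3,:3].T+T[:3,3]
    return np.stack([m["cx"]+m["fx"]*q[:,0]/-q[:,2], m["cy"]-m["fy"]*q[:,1]/-q[:,2]],1)
def caseT(x,y,yaw,z=.105,tilt=np.radians(25)):
    c,s=np.cos(yaw),np.sin(yaw); ct,st=np.cos(tilt),np.sin(tilt)
    R=np.array([[c,-s,0],[s,c,0],[0,0,1]])@np.array([[ct,0,-st],[0,1,0],[st,0,ct]])
    return R,np.array([x,y,z])
def cloud(cam,d,mask):
    v,u=np.nonzero(mask&(d>0)); return world(cam,d,u,v)
E
python3 - <<'E'
from h import *
from scipy.optimize import minimize
np.set_printoptions(precision=4,suppress=True)
D={c:np.load(c+"0.npz") for c in("scene","top")}
M={}
for c in D:
    cams.camera(c)
    for n in("case","lid_grip","tray","gallipot","iodine_bottle","label_roll"):
        s=cams.silhouettes(c,n)
        for k in s[:3]: print(c,n,round(k["conf"],2),np.round(k["rect"]),k["pixels"].sum())
        if s: M[c,n]=s[0]["pixels"]
box=np.array([[x,y,z] for x in(-.105,.105) for y in(-.083,.083) for z in(0,.054)])
def cost(p):
    R,t=caseT(*p); e=0
    for c in D:
        m=np.zeros((420*4,560*4),np.uint8)
        h=cv2.convexHull(np.round((proj(c,box@R.T+t)+.5)*4).astype(np.int32)); cv2.fillConvexPoly(m,h,1)
        m=cv2.resize(m*255,(560,420),interpolation=cv2.INTER_AREA)/255.
        a=M[c,"case"]|M[c,"lid_grip"]
        e+=np.abs(m-a).sum()
    return e
best=min((minimize(cost,[.57,.24,y0],method="Nelder-Mead",options=dict(initial_simplex=np.array([[.57,.24,y0],[.59,.24,y0],[.57,.26,y0],[.57,.24,y0+.1]]),xatol=1e-4)) for y0 in(-.15,0,-.08)),key=lambda s:s.fun)
print("case",best.x,best.fun)
R,t=caseT(*best.x)
for c in D:
    P=cloud(c,D[c]["d"],M[c,"lid_grip"]|M[c,"case"])
    q=(P-t)@R
    pl=q[(abs(q[:,1])<.06)&(q[:,0]>-.04)&(q[:,0]<.08)]
    A=np.c_[pl[:,:2],np.ones(len(pl))]; print(c,"lid plane z=",np.linalg.lstsq(A,pl[:,2],rcond=None)[0], "med",np.median(pl[:,2]))
    g=q[(q[:,2]>.052)&(abs(q[:,1])<.055)&(q[:,0]<-.03)]
    print(c,"grip",len(g),g.mean(0),g.min(0),g.max(0))
    rim=q[q[:,2]>.035]; print("rim",np.percentile(rim,[0.5,99.5],axis=0))
for n in("tray","gallipot","iodine_bottle","label_roll"):
    P=cloud("top",D["top"]["d"],M["top",n])
    P=P[P[:,2]>-.01]; print(n,np.percentile(P,[1,50,99],axis=0).tolist(), cv2.minAreaRect(P[:,:2].astype(np.float32)))
im=D["scene"]["im"][100:230,160:290]; cv2.imwrite("pics/crop1.png",cv2.resize(im[:,:,::-1],(580,580),interpolation=cv2.INTER_CUBIC))
E
```

```text
scene case 0.78 [220. 163.  84.  81.] 1619
scene lid_grip 0.7 [219. 160.  69.  61.] 2096
scene lid_grip 0.24 [358. 258.  38.  28.] 798
scene lid_grip 0.2 [343. 282. 126.  99.] 6568
scene tray 0.89 [344. 281. 123.  96.] 6639
scene gallipot 0.86 [359. 256.  37.  30.] 857
scene gallipot 0.81 [296. 355.  41.  42.] 1347
scene gallipot 0.59 [258. 298.  28.  26.] 599
scene iodine_bottle 0.57 [219. 162.  84.  80.] 1578
scene label_roll 0.74 [322. 221.  23.  23.] 379
top case 0.6 [197. 216.  60.  71.] 1005
top case 0.49 [343. 186.  27.  28.] 620
top lid_grip 0.88 [193. 218.  48.  64.] 2837
top lid_grip 0.52 [350. 204.  65.  90.] 4707
top tray 0.56 [350. 206.  65.  91.] 4564
top gallipot 0.67 [325. 273.  24.  19.] 409
top gallipot 0.6 [382. 275.  29.  34.] 733
top gallipot 0.58 [343. 185.  27.  29.] 644
top iodine_bottle 0.57 [263. 184.  11.  19.] 212
top label_roll 0.65 [290. 178.  16.  20.] 285
case [ 0.5834  0.2445 -0.1657] 270.2078431372549
scene lid plane z= [-0.0297 -0.042   0.0431] med 0.04354754499196424
scene grip 70 [-0.0739 -0.0065  0.0634] [-0.0793 -0.0392  0.0526] [-0.0693  0.0342
[... 855 characters left out ...]
0.07123283296823502, 0.07347023487091064), 24.268383026123047)
iodine_bottle [[0.6726045414145418, 0.01873063272080144, 0.007666400470788748], [0.6866633140456525, 0.040560343625048616, 0.06443561260959751], [0.7138717075085855, 0.06276977949341894, 0.09331175788207728]] ((0.6961414813995361, 0.03532916307449341), (0.04018862918019295, 0.061973318457603455), 37.797359466552734)
label_roll [[0.6877619989639838, -0.08172804234882944, -0.0024898784534036445], [0.7156115248879452, -0.05303787162555166, 0.03160062584687262], [0.7475438197030535, -0.022614219832849346, 0.038184317089216685]] ((0.7180712223052979, -0.05218859761953354), (0.0618477426469326, 0.06008819863200188), 1.0979862213134766)
```

View pics/crop1.png

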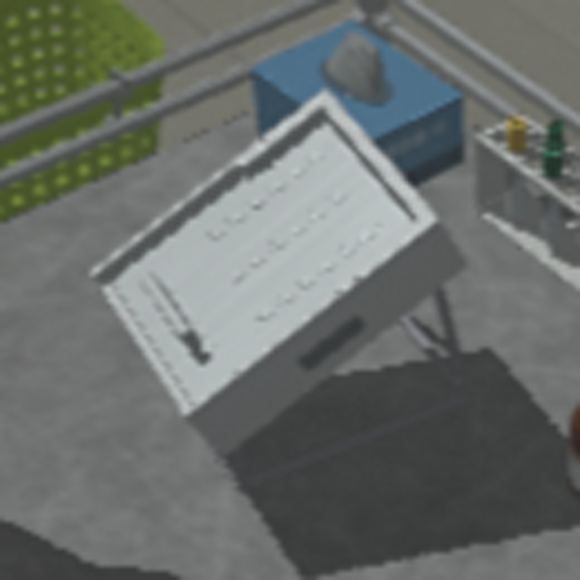

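The crop shows the case with its lid shut: grip bar at crop (180,320), lip along the lower-left edge, rails on both sides. The fit agrees with the known geometry (grip at case x -73 mm, top at z about 66 mm).

Next I work out the approach.

```bash
cat >> h.py <<'E'
from scipy.spatial.transform import Rotation as Ro
np.set_printoptions(precision=4,suppress=True)
CR,Ct=caseT(.5834,.2445,-.1657)
def incase(p): return CR@np.array(p)+Ct
def rel(p,R,note="",p0=None,R0=None):
    s=r.observe(); p0=s["tool_pos"] if p0 is None else p0; R0=s["ee_rot"] if R0 is None else R0
    p0=np.array(p0);R0=np.array(R0)
    d=R0.T@(np.array(p)-p0)/.25; a=Ro.from_matrix(R0.T@R).as_rotvec()/np.radians(60)
    print(note,"[%s],[%s]"%(",".join("%.3f"%x for x in d),",".join("%.3f"%x for x in a)))
E
python3 - <<'E'
from h import *
s=r.observe(); print(s["t"],s["joint_pos"],s["gripper_width"],s["contact_force"]);print(s["ee_rot"])
for sg in(1,-1):
    R=np.c_[-sg*CR[:,1]*-1, sg*CR[:,0], -CR[:,2]]
    if np.linalg.det(R)<0: R[:,0]*=-1
    print(sg,R)
    rel(incase([-.073,-.003,.16]),R,"pre")
    rel(incase([-.073,-.003,.073]),R,"grip")
E
```

```text
2.0 [ 1.0134  0.3132  0.0461  1.3036 -0.      1.4312] 0.08560801682360762 [-1.0327  1.0041 -0.041 ]
[[-0.914   0.4057  0.    ]
 [ 0.4057  0.914   0.    ]
 [-0.      0.     -1.    ]]
1 [[ 0.1649  0.8939  0.4168]
 [ 0.9863 -0.1495 -0.0697]
 [ 0.      0.4226 -0.9063]]
pre [-1.221,-0.604,0.149],[-0.354,-0.274,1.238]
grip [-1.363,-0.568,0.464],[-0.354,-0.274,1.238]
-1 [[-0.1649 -0.8939  0.4168]
 [-0.9863  0.1495 -0.0697]
 [-0.     -0.4226 -0.9063]]
pre [-1.221,-0.604,0.149],[0.294,-0.379,-1.710]
grip [-1.363,-0.568,0.464],[0.294,-0.379,-1.710]
```

Call:
jog_arm --series '[[[-0.2,-0.1,-0.05],[-0.06,-0.05,0.2]],[[-0.4,-0.2,-0.08],[-0.12,-0.09,0.41]],[[-0.61,-0.3,-0.1],[-0.18,-0.14,0.62]],[[-0.61,-0.3,-0.1],[-0.18,-0.14,0.62]],[[-0.61,-0.3,-0.1],[-0.18,-0.14,0.62]],[[-0.61,-0.3,-0.1],[-0.18,-0.14,0.62]],[[-0.61,-0.3,-0.1],[-0.18,-0.14,0.62]]]' --grip 0

```text
t: 2.7
tool_pos: [0.342, 0.3952, 0.2815]
ee_rot: [[-0.473, 0.851, 0.229], [0.878, 0.478, 0.039], [-0.076, 0.219, -0.973]]
contact_force: [-0.4, -0.3, -0.6]
gripper_width: 0.0851
grasp_force: 0.0
```

```bash
cat >> h.py <<'E'
RG=np.c_[CR[:,1],CR[:,0],-CR[:,2]]
def st():
    s=r.observe(); print("t",s["t"],"q",s["joint_pos"],"F",s["contact_force"],"w",s["gripper_width"],"g",s["grasp_force"],"case",CR.T@(s["tool_pos"]-Ct),"p",s["tool_pos"])
E
python3 - <<'E'
from h import *
st(); rel(incase([-.073,-.003,.16]),RG,"pre"); rel(incase([-.073,-.003,.09]),RG,"low")
E
```

```text
t 2.7 q [ 0.7738  0.0637 -0.2257  1.0877 -0.1325  1.8285] F [-0.3614 -0.3045 -0.6462] w 0.08507755813917621 g 0.0 case [-0.1637  0.1089  0.2711] p [0.342  0.3952 0.2815]
pre [-0.649,0.064,0.322],[-0.173,-0.137,0.620]
low [-0.702,0.099,0.594],[-0.173,-0.137,0.620]
```

Call:
jog_arm --series '[[[-0.16,0.02,0.08],[-0.04,-0.03,0.14]],[[-0.32,0.03,0.16],[-0.08,-0.065,0.29]],[[-0.48,0.05,0.24],[-0.13,-0.1,0.45]],[[-0.649,0.064,0.322],[-0.173,-0.137,0.62]],[[-0.649,0.064,0.322],[-0.173,-0.137,0.62]],[[-0.649,0.064,0.322],[-0.173,-0.137,0.62]],[[-0.649,0.064,0.322],[-0.173,-0.137,0.62]],[[-0.649,0.064,0.322],[-0.173,-0.137,0.62]]]'

```text
t: 3.5
tool_pos: [0.451, 0.2644, 0.2195]
ee_rot: [[0.164, 0.894, 0.417], [0.987, -0.149, -0.069], [0.0, 0.423, -0.906]]
contact_force: [-0.2, 1.0, 0.0]
gripper_width: 0.0851
grasp_force: 0.0
```

Run:
```python
from h import *
st(); rel(incase([-.073,-.003,.09]),RG,"low");rel(incase([-.073,-.003,.073]),RG,"grip")
im,d=cams.camera("scene"); np.savez("scene1.npz",im=im,d=d)
for z in (.055,.066): print(proj("scene",np.array([incase([-.073,y,z]) for y in(-.038,.032)])))
im=im[80:230,140:340]; cv2.imwrite("pics/crop2.png",cv2.resize(im[:,:,::-1],(800,600),interpolation=cv2.INTER_CUBIC))
```

```text
t 3.5 q [ 0.5172 -0.0006 -0.5088  0.7149 -0.2692  2.205 ] F [-0.1897  0.9565  0.0065] w 0.08506980307031982 g 0.0 case [-0.073  -0.0022  0.1604] p [0.451  0.2644 0.2195]
low [-0.003,-0.000,0.281],[0.000,-0.001,0.001]
grip [-0.003,-0.000,0.349],[0.000,-0.001,0.001]
[[202.9478 176.4387]
 [193.5735 162.9862]]
[[201.0963 174.4382]
 [191.715  160.9553]]
```

View pics/crop2.png

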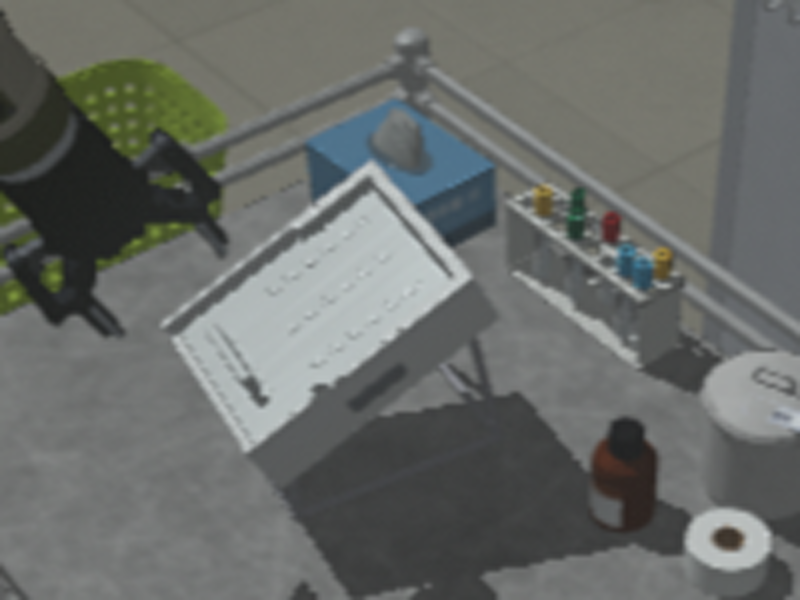

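The crop shows the gripper square above the case, and the grip bar at crop (215,330)–(262,400) agrees with the model within about 2 px. I go down and close.

Call:
jog_arm --series '[[[0,0,0.09],[0,0,0]],[[-0.001,0,0.18],[0,0,0]],[[-0.002,0,0.25],[0,0,0]],[[-0.003,0,0.3],[0,0,0]],[[-0.003,0,0.33],[0,0,0]],[[-0.003,0,0.353],[0,0,0]],[[-0.003,0,0.353],[0,0,0]],[[-0.003,0,0.353],[0,0,0]]]'

```text
t: 4.35
tool_pos: [0.4876, 0.2566, 0.1394]
ee_rot: [[0.167, 0.893, 0.417], [0.986, -0.151, -0.07], [0.001, 0.423, -0.906]]
contact_force: [-0.4, 0.7, 0.1]
gripper_width: 0.0855
grasp_force: 0.0
```

Call:
jog_arm --series '[[[0,0,0],[0,0,0]],[[0,0,0],[0,0,0]],[[0,0,0],[0,0,0]],[[0,0,0],[0,0,0]],[[0,0,0],[0,0,0]],[[0,0,0],[0,0,0]],[[0,0,0],[0,0,0]],[[0,0,0],[0,0,0]],[[0,0,0],[0,0,0]],[[0,0,0],[0,0,0]]]' --grip 1 --grip_force 40

```text
t: 5.35
tool_pos: [0.4875, 0.2564, 0.1392]
ee_rot: [[0.167, 0.893, 0.417], [0.986, -0.152, -0.07], [0.001, 0.423, -0.906]]
contact_force: [-3.9, 0.0, 5.4]
gripper_width: 0.0091
grasp_force: 40.6
```

```bash
python3 -c "
from h import *
st()"
```

```text
t 5.35 q [ 0.4634  0.1207 -0.5984  0.4913 -0.2518  2.1561] F [-3.8808  0.0488  5.408 ] w 0.009063150171104846 g 40.59425890445709 case [-0.0731 -0.0041  0.0718] p [0.4875 0.2564 0.1392]
```

Call:
jog_arm --series '[[[0,0.002,-0.009],[0.011,0,0]],[[0,0.003,-0.017],[0.022,0,0]],[[0,0.005,-0.026],[0.033,0,0]],[[0,0.006,-0.034],[0.043,0,0]],[[0,0.006,-0.034],[0.043,0,0]],[[0,0.006,-0.034],[0.043,0,0]]]' --grip_force 70

```text
t: 5.95
tool_pos: [0.4853, 0.2566, 0.1471]
ee_rot: [[0.167, 0.911, 0.376], [0.986, -0.155, -0.064], [0.0, 0.381, -0.925]]
contact_force: [0.0, -0.0, -0.8]
gripper_width: 0.0084
grasp_force: 69.0
```

```bash
cat >> h.py <<'E'
def lid():
    s=r.observe(); R=s["ee_rot"]; p=s["tool_pos"]
    # lid frame: x=tool y, z=-tool z ; grip centre 16 mm ahead of TCP
    g=p+R[:,2]*.0168
    for n,o in(("low",-.024),("high",.164)):
        w=g+R[:,1]*o+R[:,2]*.015; print(n,"case",CR.T@(w-Ct),"world",w)
    print("rv",Ro.from_matrix(RG.T@R).as_rotvec())
E
python3 -c "
from h import *
st();lid()"
```

```text
t 5.95 q [ 0.4515  0.1245 -0.5519  0.5707 -0.223   2.154 ] F [ 0.0067 -0.0344 -0.7814] w 0.00835308728974736 g 68.97908091545105 case [-0.0717 -0.0043  0.0799] p [0.4853 0.2566 0.1471]
low case [-0.0972 -0.0043  0.0492] world [0.4753 0.2583 0.1085]
high case [ 0.0906 -0.0047  0.0407] world [0.6467 0.2291 0.1802]
rv [ 0.0454 -0.0008  0.0024]
```

Call:
jog_arm --series '[[[0,-0.015,0.0],[0,0,0]],[[0,-0.03,0.0],[0,0,0]],[[0,-0.045,0.0],[0,0,0]],[[0,-0.06,0.001],[0,0,0]],[[0,-0.08,0.002],[0,0,0]],[[0,-0.1,0.003],[0,0,0]],[[0,-0.1,0.003],[0,0,0]],[[0,-0.1,0.003],[0,0,0]]]'

```text
t: 6.75
tool_pos: [0.4627, 0.2606, 0.137]
ee_rot: [[0.167, 0.911, 0.376], [0.986, -0.154, -0.063], [0.0, 0.381, -0.924]]
contact_force: [-0.6, -0.4, -1.1]
gripper_width: 0.0082
grasp_force: 69.0
```

Run:
```python
from h import *
st();lid()
im,d=cams.camera("scene"); im=im[100:220,150:310]; cv2.imwrite("pics/crop3.png",cv2.resize(im[:,:,::-1],(800,600),interpolation=cv2.INTER_CUBIC))
```

```text
t 6.75 q [ 0.4817  0.1078 -0.5993  0.5459 -0.2324  2.1829] F [-0.6173 -0.4072 -1.1094] w 0.008202423526422647 g 68.9859938621521 case [-0.0968 -0.004   0.0805] p [0.4627 0.2606 0.137 ]
low case [-0.1222 -0.004   0.0498] world [0.4527 0.2623 0.0985]
high case [ 0.0656 -0.0044  0.0413] world [0.6241 0.2333 0.1702]
rv [ 0.045  -0.0004  0.002 ]
```

View pics/crop3.png

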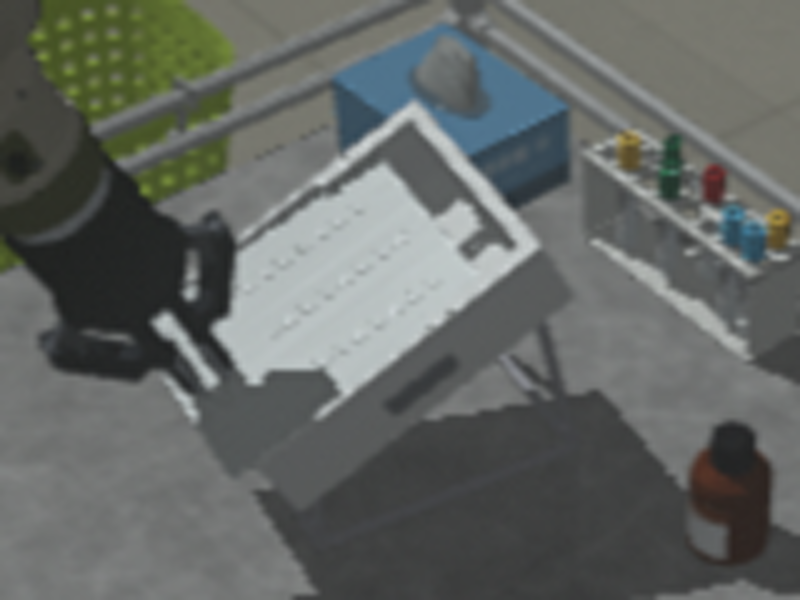

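The crop shows the lid drawn out over the lip, its upper end away from the closed wall at (430,180) and the fingers holding the bar. I draw it on, clear of the rails.

Call:
jog_arm --series '[[[0,-0.02,0.0],[0,0,0]],[[0,-0.05,0.0],[0,0,0]],[[0,-0.08,0.0],[0,0,0]],[[0,-0.11,0.0],[0,0,0]],[[0,-0.14,0.0],[0,0,0]],[[0,-0.17,0.001],[0,0,0]],[[0,-0.2,0.002],[0,0,0]],[[0,-0.23,0.003],[0,0,0]],[[0,-0.25,0.003],[0,0,0]],[[0,-0.25,0.003],[0,0,0]],[[0,-0.25,0.003],[0,0,0]]]'

```text
t: 7.9
tool_pos: [0.4062, 0.2703, 0.1127]
ee_rot: [[0.167, 0.911, 0.376], [0.986, -0.155, -0.063], [0.001, 0.382, -0.924]]
contact_force: [0.5, 0.0, -1.4]
gripper_width: 0.0082
grasp_force: 69.0
```

Run:
```python
from h import *
st();lid()
# lift, then carry: lid flat, length along world x
RF=np.array([[0,1,0],[1,0,0],[0,0,-1.]])
p0=r.observe()["tool_pos"]
rel(p0+np.array([-.03,0,.10]),r.observe()["ee_rot"],"lift")
rel([.46,.10,.22],RF,"mid"); rel([.46,.01,.16],RF,"over"); rel([.46,.01,.05],RF,"low")
```

```text
t 7.9 q [ 0.5673  0.0748 -0.7065  0.4918 -0.2585  2.2671] F [ 0.4511  0.0341 -1.3761] w 0.008245922368409674 g 68.99112939834595 case [-0.159  -0.0038  0.0826] p [0.4062 0.2703 0.1127]
low case [-0.1844 -0.0037  0.0519] world [0.3963 0.272  0.0741]
high case [ 0.0034 -0.0042  0.0435] world [0.5676 0.2429 0.1459]
rv [ 0.0447 -0.0003  0.0022]
lift [-0.020,0.043,-0.415],[0.000,0.000,0.000]
mid [-0.635,0.465,-0.273],[0.373,0.031,-0.158]
over [-0.990,0.429,-0.028],[0.373,0.031,-0.158]
low [-0.991,0.261,0.378],[0.373,0.031,-0.158]
```

Call:
jog_arm --series '[[[0,0.0,-0.04],[0,0,0]],[[0,0.02,-0.12],[0,0,0]],[[0,0.06,-0.21],[0,0,0]],[[0,0.1,-0.3],[0,0,0]],[[0,0.15,-0.39],[0,0,0]],[[0,0.18,-0.44],[0,0,0]],[[0,0.2,-0.48],[0,0,0]],[[0,0.2,-0.48],[0,0,0]],[[0,0.2,-0.48],[0,0,0]]]'

```text
t: 8.8
tool_pos: [0.4062, 0.2698, 0.2422]
ee_rot: [[0.167, 0.912, 0.376], [0.986, -0.155, -0.064], [0.0, 0.381, -0.925]]
contact_force: [-0.2, 0.2, -2.0]
gripper_width: 0.0086
grasp_force: 69.0
```

Run:
```python
from h import *
st();lid()
RF=np.array([[0,1,0],[1,0,0],[0,0,-1.]])
rel([.46,.01,.18],RF,"over")
```

```text
t 8.8 q [ 0.5663 -0.0517 -0.4812  0.8444 -0.258   2.2664] F [-0.199   0.196  -2.0259] w 0.008567321947061508 g 69.00653600692749 case [-0.1042 -0.0042  0.2   ] p [0.4062 0.2698 0.2422]
low case [-0.1296 -0.0042  0.1693] world [0.3963 0.2715 0.2037]
high case [ 0.0582 -0.0046  0.1607] world [0.5677 0.2424 0.2753]
rv [ 0.0455 -0.0009  0.0023]
over [-0.989,0.262,0.377],[0.372,0.031,-0.159]
```

Call:
jog_arm --series '[[[-0.08,0.03,0.0],[0.03,0,-0.01]],[[-0.2,0.08,0.01],[0.07,0.01,-0.03]],[[-0.33,0.13,0.03],[0.12,0.01,-0.05]],[[-0.47,0.18,0.06],[0.18,0.015,-0.08]],[[-0.61,0.22,0.12],[0.24,0.02,-0.1]],[[-0.75,0.25,0.2],[0.3,0.025,-0.13]],[[-0.87,0.26,0.3],[0.34,0.03,-0.15]],[[-0.95,0.262,0.36],[0.365,0.031,-0.158]],[[-0.989,0.262,0.377],[0.372,0.031,-0.159]],[[-0.989,0.262,0.377],[0.372,0.031,-0.159]],[[-0.989,0.262,0.377],[0.372,0.031,-0.159]]]'

```text
t: 9.9
tool_pos: [0.4599, 0.0108, 0.1804]
ee_rot: [[-0.001, 1.0, 0.001], [1.0, 0.001, 0.0], [0.0, 0.001, -1.0]]
contact_force: [-0.1, 0.5, -1.5]
gripper_width: 0.0081
grasp_force: 69.0
```

Run:
```python
from h import *
st();lid()
RF=np.array([[0,1,0],[1,0,0],[0,0,-1.]])
for z in(.06,.035,.031): rel([.46,.01,z],RF,z)
im,d=cams.camera("scene"); np.savez("scene2.npz",im=im,d=d)
cv2.imwrite("pics/scene2.png",cv2.resize(im[90:330,130:450,::-1],(800,600)))
s=cams.silhouettes("scene","lid_grip")
m=s[0]["pixels"]; P=cloud("scene",d,m); P=P[(P[:,2]>.12)&(P[:,2]<.17)&(P[:,0]>.52)]
print(s[0]["conf"],len(P),np.percentile(P,[2,50,98],axis=0), np.linalg.lstsq(np.c_[P[:,:2],np.ones(len(P))],P[:,2],rcond=None)[0])
```

```text
t 9.9 q [-0.1515  0.1317 -0.3776  1.0608  0.0004  1.4186] F [-0.1428  0.4574 -1.5283] w 0.008135723194178 g 69.03011083602905 case [-0.0436 -0.2509  0.1035] p [0.4599 0.0108 0.1804]
low case [-0.0785 -0.2548  0.0847] world [0.4359 0.0108 0.1486]
high case [ 0.0896 -0.2237  0.0065] world [0.6239 0.0109 0.1487]
rv [ 0.4346  0.0366 -0.1637]
0.06 [-0.003,-0.000,0.482],[0.001,-0.000,0.001]
0.035 [-0.003,-0.000,0.582],[0.001,-0.000,0.001]
0.031 [-0.003,-0.000,0.598],[0.001,-0.000,0.001]
0.76 1238 [[ 0.5224 -0.0602  0.1485]
 [ 0.5748 -0.0006  0.1519]
 [ 0.619   0.0783  0.1551]] [-0.0061 -0.0031  0.1554]
```

View pics/scene2.png

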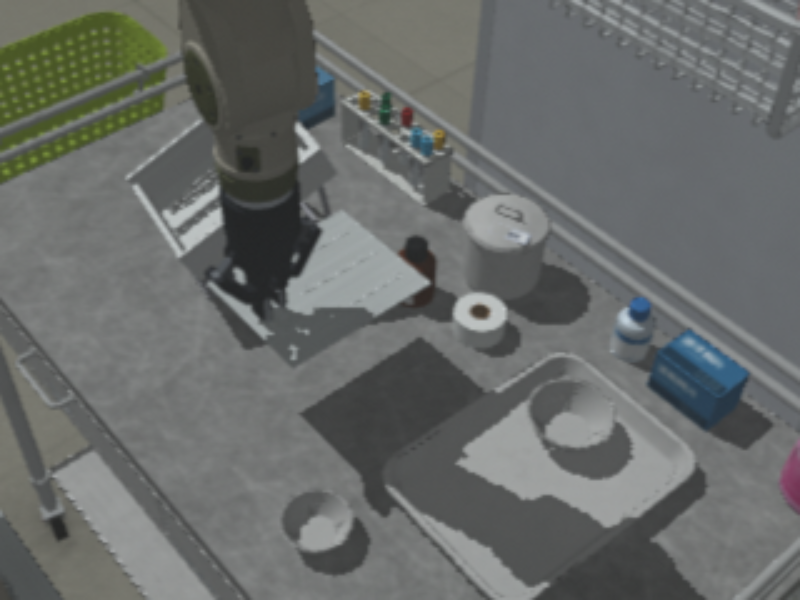

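The picture shows the lid held level over the bare space; it clears the bottle (418,270), roll (480,320), case and tray. I lower it.

Call:
jog_arm --series '[[[0,0,0.05],[0,0,0]],[[0,0,0.14],[0,0,0]],[[0,0,0.24],[0,0,0]],[[0,0,0.34],[0,0,0]],[[0,0,0.43],[0,0,0]],[[0,0,0.49],[0,0,0]],[[0,0,0.53],[0,0,0]],[[0,0,0.56],[0,0,0]],[[0,0,0.575],[0,0,0]],[[0,0,0.58],[0,0,0]],[[0,0,0.58],[0,0,0]]]'

```text
t: 11.1
tool_pos: [0.4608, 0.0101, 0.0357]
ee_rot: [[-0.001, 1.0, 0.002], [1.0, 0.001, -0.0], [-0.0, 0.002, -1.0]]
contact_force: [0.4, -0.9, -0.5]
gripper_width: 0.0084
grasp_force: 69.0
```

Call:
jog_arm --series '[[[0,0,0.003],[0,0,0]],[[0,0,0.006],[0,0,0]],[[0,0,0.008],[0,0,0]],[[0,0,0.01],[0,0,0]],[[0,0,0.01],[0,0,0]]]'

```text
t: 11.6
tool_pos: [0.4604, 0.0101, 0.0327]
ee_rot: [[-0.0, 1.0, 0.001], [1.0, 0.0, -0.0], [-0.0, 0.001, -1.0]]
contact_force: [0.2, -0.7, -2.1]
gripper_width: 0.0083
grasp_force: 69.0
```

Call:
jog_arm --series '[[[0,0,0.002],[0,0,0]],[[0,0,0.004],[0,0,0]],[[0,0,0.004],[0,0,0]]]'

```text
t: 11.9
tool_pos: [0.4605, 0.0101, 0.0318]
ee_rot: [[-0.0, 1.0, 0.001], [1.0, 0.0, -0.0], [-0.0, 0.001, -1.0]]
contact_force: [-0.3, -0.0, -0.8]
gripper_width: 0.0082
grasp_force: 69.1
```

Call:
jog_arm --series '[[[0,0,0.001],[0,0,0]],[[0,0,0.002],[0,0,0]],[[0,0,0.002],[0,0,0]]]'

```text
t: 12.2
tool_pos: [0.4605, 0.0101, 0.0315]
ee_rot: [[-0.001, 1.0, 0.001], [1.0, 0.001, -0.0], [-0.0, 0.001, -1.0]]
contact_force: [-1.6, -0.0, 2.6]
gripper_width: 0.0081
grasp_force: 69.6
```

Contact (+2.6 N). Release and rise.

Call:
jog_arm --series '[[[0,0,0],[0,0,0]],[[0,0,0],[0,0,0]],[[0,0,0],[0,0,0]],[[0,0,0],[0,0,0]],[[0,0,0],[0,0,0]],[[0,0,0],[0,0,0]],[[0,0,0],[0,0,0]],[[0,0,0],[0,0,0]]]' --grip 0

```text
t: 13.0
tool_pos: [0.4604, 0.0101, 0.0313]
ee_rot: [[-0.001, 1.0, 0.001], [1.0, 0.001, -0.0], [-0.0, 0.001, -1.0]]
contact_force: [0.4, 0.0, 0.5]
gripper_width: 0.0855
grasp_force: 0.0
```

Call:
jog_arm --series '[[[0,0,-0.05],[0,0,0]],[[0,0,-0.15],[0,0,0]],[[0,0,-0.3],[0,0,0]],[[0,0,-0.45],[0,0,0]],[[0,0,-0.6],[0,0,0]],[[0,0,-0.7],[0,0,0]],[[0,0,-0.75],[0,0,0]],[[0,0,-0.75],[0,0,0]]]'

```text
t: 13.8
tool_pos: [0.4616, 0.0099, 0.2209]
ee_rot: [[-0.001, 1.0, 0.005], [1.0, 0.001, -0.001], [-0.001, 0.005, -1.0]]
contact_force: [1.3, -0.3, -0.5]
gripper_width: 0.0852
grasp_force: 0.0
```

Run:
```python
from h import *
st()
for c in("scene","top"):
    im,d=cams.camera(c); np.savez(c+"3.npz",im=im,d=d)
    a=(slice(100,230),slice(160,290)) if c=="scene" else (slice(165,265),slice(150,310))
    cv2.imwrite(f"pics/{c}3.png",cv2.resize(im[a][:,:,::-1],(580,580) if c=="scene" else (800,500),interpolation=cv2.INTER_CUBIC))
    for n in("forceps_mid","scissors"):
        for k in cams.tip_of(c,n)[:3]:
            u,v=k["uv"]; w=world(c,d,u,v)[0]; print(c,n,round(k["conf"],2),np.round(k["uv"],1),w,"case",CR.T@(w-Ct))
        for k in cams.silhouettes(c,n)[:2]:
            P=(cloud(c,d,k["pixels"])-Ct)@CR
            print("  sil",round(k["conf"],2),np.round(k["rect"]),k["pixels"].sum(),np.median(P,0),np.percentile(P,[5,95],axis=0).tolist())
            if n=="forceps_mid": print(cv2.minAreaRect(P[:,:2].astype(np.float32)))
    s=cams.silhouettes(c,"lid_grip")
    if s: P=cloud(c,d,s[0]["pixels"]); print("lid",s[0]["conf"],np.percentile(P,[2,50,98],axis=0).tolist())
```

```text
t 13.8 q [-0.1526  0.106  -0.304   1.1557 -0.0001  1.4177] F [ 1.3135 -0.2587 -0.5236] w 0.08522126909934247 g 0.0 case [-0.0249 -0.2514  0.1394] p [0.4616 0.0099 0.2209]
scene forceps_mid 0.42 [213.3 161.1] [0.5686 0.2895 0.0959] case [-0.0238  0.042   0.0011]
  sil 0.62 [358. 256.  35.  28.] 823 [ 0.1361 -0.4413 -0.1644] [[0.09799196247289187, -0.4842682955013655, -0.1780257507479874], [0.17106656463715195, -0.40872509677476115, -0.131798917776618]]
top forceps_mid 0.61 [185.3 219.3] [0.5645 0.2881 0.1065] case [-0.0228  0.0399  0.0123]
top scissors 0.62 [291.2 176.2] [ 0.7298 -0.0591  0.0063] case [ 0.1345 -0.2753 -0.1717]
top scissors 0.5 [207.8 223.5] [0.5494 0.2169 0.102 ] case [-0.0276 -0.0328  0.0096]
  sil 0.56 [210. 228.  14.  33.] 62 [-0.0553 -0.0381  0.0102] [[-0.08836208318424037, -0.04272637173839845, 0.006231727398537432], [0.010053757177399284, -0.03301269874822723, 0.013216076273646269]]
lid 0.61 [[0.41257717175335284, -0.06381457915898255, -0.0016419694971741183], [0.4715118025017539, -0.05259789501523371, 0.004341325190717393], [0.52586591561267, -0.031191529433475477, 0.6444593444404431]]
```

View pics/scene3.png

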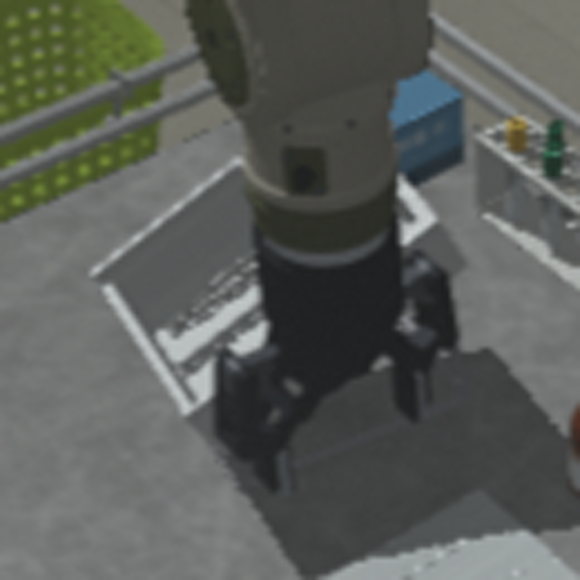

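View pics/top3.png

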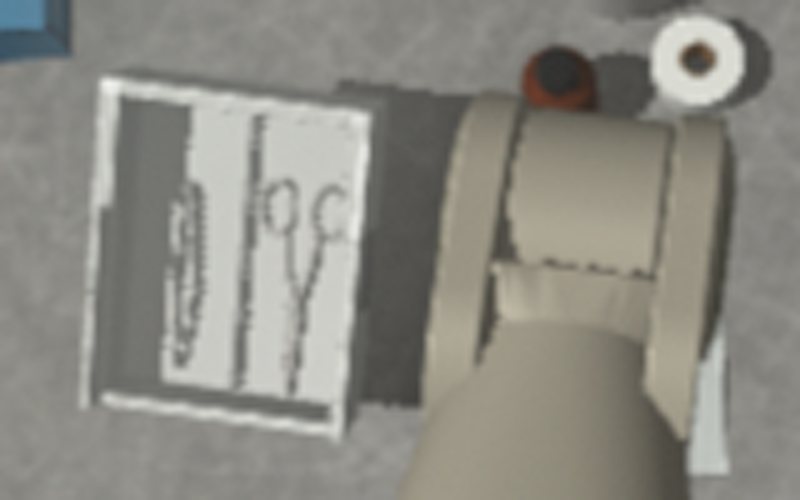

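Scene crop: only the left part of the case shows. Top crop: forceps in the left compartment from (190,185) to (182,365), scissors in the right one with rings at (282,205) and (332,212), and the roll and bottle unmoved. I intersect the pixel rays with the case floor plane.

```bash
cat >> h.py <<'E'
def onplane(cam,u,v,zc):
    a=world(cam,None,u,v,np.array([.3]))[0]; b=world(cam,None,u,v,np.array([2.]))[0]
    a=CR.T@(a-Ct); b=CR.T@(b-Ct); k=(zc-a[2])/(b[2]-a[2]); return a+k*(b-a)
E
python3 - <<'E'
from h import *
for c,u,v in(("top",185.3,219.3),("scene",213.3,161.1),("top",188.0,202),("top",186.5,238),("top",187.4,220)): print(c,u,v,onplane(c,u,v,.0085))
print("divider", onplane("top",150+255/5,165+120/5,.014),onplane("top",150+240/5,165+385/5,.014))
D=np.load("top3.npz");im=D["im"];d=D["d"]
# dark pixels left compartment, in case frame
g=im.mean(2); pts=[]
for v in range(196,245):
    for u in range(178,197):
        p=onplane("top",u,v,.011)
        if -.09<p[0]<.09 and .012<p[1]<.06: pts.append((u,v,p[0],p[1],g[v,u]))
pts=np.array(pts)
sub=im[196:245:1,176:204]; cv2.imwrite("pics/f4.png",cv2.resize(sub[:,:,::-1],(448,784)[::1] if False else (336,588),interpolation=cv2.INTER_CUBIC))
# local ridge: per row darkness vs median
for v in range(198,244,4):
    k=pts[pts[:,1]==v]; print(v,np.round(k[:,3]*1000).astype(int)[::1].tolist(),k[:,4].astype(int).tolist(),round(k[:,2].mean(),3))
RG2=np.c_[CR[:,0],-CR[:,1],-CR[:,2]]
for sg in(1,-1):
    R=np.c_[sg*CR[:,0],-sg*CR[:,1],-CR[:,2]]; rel(incase([-.022,.037,.14]),R,sg)
E
```

```text
top 185.3 219.3 [-0.0238  0.0409  0.0085]
scene 213.3 161.1 [-0.0234  0.0343  0.0085]
top 188.0 202 [0.0336 0.0361 0.0085]
top 186.5 238 [-0.0854  0.0329  0.0085]
top 187.4 220 [-0.0252  0.034   0.0085]
divider [ 0.0815 -0.0036  0.014 ] [-0.0919 -0.0069  0.014 ]
198 [59, 55, 52, 49, 46, 43, 39, 36, 33, 30, 27, 24, 20, 17, 14] [114, 115, 114, 114, 112, 117, 164, 200, 200, 199, 199, 198, 198, 199, 198] 0.047
202 [58, 55, 51, 48, 45, 42, 39, 35, 32, 29, 26, 23, 19, 16, 13] [115, 115, 115, 114, 117, 132, 143, 128, 119, 164, 197, 199, 199, 199, 198] 0.034
206 [57, 54, 50, 47, 44, 41, 38, 34, 31, 28, 25, 22, 19, 15, 12] [115, 115, 117, 148, 173, 154, 148, 151, 126, 138, 178, 199, 199, 200, 199] 0.021
210 [59, 56, 53, 50, 46, 43, 40, 37, 34, 30, 27, 24, 21, 18, 14] [116, 115, 114, 119, 163, 167, 124, 150, 154, 122, 138, 177, 199, 199, 198] 0.008
214 [58, 55, 52, 49, 46, 42, 39, 36, 33, 30, 26, 23, 20, 17, 13] [115, 116, 115, 118, 148, 164, 140, 145, 148, 122, 137, 178, 198, 198, 199] -0.005
218 [58, 54, 51, 48, 45, 41, 38, 35, 32, 29, 25, 22, 19, 16, 13] [115, 116, 116, 131, 130, 114, 118, 
[... 258 characters left out ...]
16, 114, 119, 172, 182, 139, 159, 161, 117, 134, 177, 200, 200, 199] -0.045
230 [58, 55, 52, 49, 45, 42, 39, 36, 32, 29, 26, 23, 19, 16, 13] [115, 116, 114, 118, 161, 174, 134, 136, 153, 139, 164, 198, 200, 199, 200] -0.058
234 [57, 54, 51, 48, 44, 41, 38, 35, 31, 28, 25, 22, 18, 15] [115, 114, 113, 138, 177, 171, 164, 177, 149, 164, 198, 200, 199, 199] -0.072
238 [60, 57, 53, 50, 47, 44, 40, 37, 34, 31, 27, 24, 21, 18, 14] [113, 114, 112, 116, 163, 198, 184, 160, 156, 177, 198, 200, 199, 200, 200] -0.085
242 [] [] nan
1 [1.135,0.206,-0.016],[-0.361,0.305,1.629]
-1 [1.135,0.206,-0.016],[-0.292,-0.345,-1.318]<stdin>:15: RuntimeWarning: Mean of empty slice.
  ret = ret.dtype.type(ret / rcount)
```

View pics/f4.png

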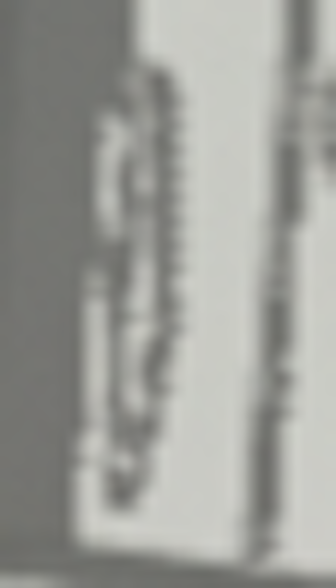

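Call:
jog_arm --series '[[[0.08,0.01,-0.03],[-0.02,-0.02,-0.1]],[[0.2,0.03,-0.05],[-0.05,-0.06,-0.22]],[[0.35,0.06,-0.05],[-0.08,-0.1,-0.35]],[[0.5,0.09,-0.05],[-0.11,-0.13,-0.49]],[[0.57,0.1,-0.05],[-0.146,-0.172,-0.659]],[[0.57,0.1,-0.05],[-0.146,-0.172,-0.659]],[[0.57,0.1,-0.05],[-0.146,-0.172,-0.659]],[[0.57,0.1,-0.05],[-0.146,-0.172,-0.659]]]' --grip 0.6 --grip_force 20

```text
t: 15.2
tool_pos: [0.4851, 0.1526, 0.2313]
ee_rot: [[-0.617, 0.761, 0.2], [0.757, 0.643, -0.114], [-0.215, 0.081, -0.973]]
contact_force: [0.4, 0.3, 0.2]
gripper_width: 0.0339
grasp_force: 0.0
```

```bash
echo 'RP=np.c_[-CR[:,0],CR[:,1],-CR[:,2]]' >> h.py
python3 - <<'E'
from h import *
st()
for z in(.14,.1,.045): rel(incase([-.023,.036,z]),RP,z)
E
```

```text
t 15.2 q [ 0.2325  0.0762 -0.3348  0.989  -0.1577  1.097 ] F [0.4494 0.326  0.2398] w 0.033886305190142914 g 0.0 case [-0.0208 -0.1068  0.149 ] p [0.4851 0.1526 0.2313]
0.14 [0.371,0.436,-0.008],[-0.146,-0.173,-0.660]
0.1 [0.353,0.468,0.147],[-0.146,-0.173,-0.660]
0.045 [0.327,0.512,0.361],[-0.146,-0.173,-0.660]
```

Width 34 mm, as wanted. On to above the forceps, with a fresh look from there before I go in.

Call:
jog_arm --series '[[[0.06,0.07,-0.01],[-0.02,-0.02,-0.1]],[[0.15,0.18,-0.01],[-0.05,-0.06,-0.22]],[[0.24,0.29,0.0],[-0.08,-0.1,-0.35]],[[0.32,0.38,0.03],[-0.11,-0.13,-0.49]],[[0.362,0.452,0.07],[-0.146,-0.173,-0.66]],[[0.362,0.452,0.07],[-0.146,-0.173,-0.66]],[[0.362,0.452,0.07],[-0.146,-0.173,-0.66]],[[0.362,0.452,0.07],[-0.146,-0.173,-0.66]]]'

```text
t: 16.0
tool_pos: [0.5191, 0.2912, 0.204]
ee_rot: [[-0.893, 0.167, 0.417], [0.152, 0.986, -0.07], [-0.423, 0.0, -0.906]]
contact_force: [0.5, 0.4, 0.5]
gripper_width: 0.0343
grasp_force: 0.0
```

Run:
```python
from h import *
st()
for z in(.045,.031): rel(incase([-.023,.036,z]),RP,z)
im,d=cams.camera("scene"); np.savez("scene5.npz",im=im,d=d)
print("tips",[proj("scene",np.array([r.observe()["tool_pos"]+r.observe()["ee_rot"]@[0,s*.017,.023]])).round(1).tolist() for s in(1,-1)])
print("forceps pt",proj("scene",np.array([incase([x,.036,.0085]) for x in(-.085,-.023,.039)])).round(1).tolist())
cv2.imwrite("pics/s5.png",cv2.resize(im[100:220,150:310,::-1],(800,600),interpolation=cv2.INTER_CUBIC))
for k in cams.tip_of("scene","forceps_mid")[:2]: print(k, onplane("scene",*k["uv"],.0085))
for k in cams.tip_of("scene","rail_end")[:1]+cams.tip_of("scene","lip")[:1]: print(k, onplane("scene",*k["uv"],.052),onplane("scene",*k["uv"],.045))
```

```text
t 16.0 q [ 0.4973  0.1444 -0.3909  0.6836 -0.2637  0.6182] F [0.5255 0.3527 0.4698] w 0.034256069370918844 g 0.0 case [-0.0226  0.0355  0.1197] p [0.5191 0.2912 0.204 ]
0.045 [0.002,0.002,0.299],[-0.001,0.000,-0.002]
0.031 [0.002,0.002,0.355],[-0.001,0.000,-0.002]
tips [[[197.0, 140.8]], [[201.6, 147.0]]]
forceps pt [[197.6, 172.9], [213.2, 160.7], [228.7, 148.5]]
{'uv': [212.2, 161.0], 'conf': 0.6} [-0.026   0.0376  0.0085]
{'uv': [297.4, 206.6], 'conf': 0.4} [ 0.0847 -0.3006  0.0085]
{'uv': [223.9, 151.4], 'conf': 0.72} [ 0.0214 -0.0065  0.052 ] [0.0214 0.0009 0.045 ]
{'uv': [193.2, 177.6], 'conf': 0.7} [-0.0992 -0.0135  0.052 ] [-0.1001 -0.0062  0.045 ]
```

View pics/s5.png

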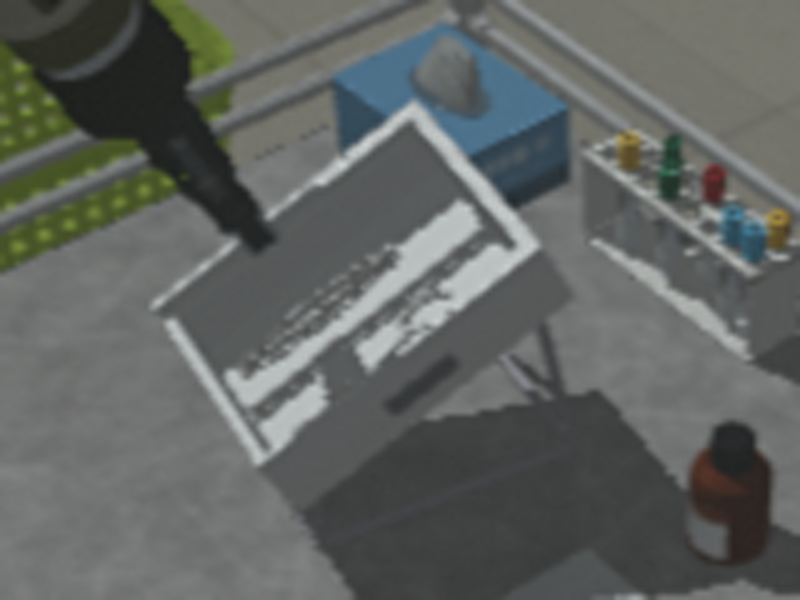

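The crop shows the forceps in the left compartment from (240,370) to (395,255). Their middle at (318,310) agrees with the model, and the finger is above them at (262,240). Descend.

Call:
jog_arm --series '[[[0,0,0.06],[0,0,0]],[[0,0,0.14],[0,0,0]],[[0,0,0.21],[0,0,0]],[[0,0,0.26],[0,0,0]],[[0,0,0.3],[0,0,0]],[[0,0,0.325],[0,0,0]],[[0,0,0.34],[0,0,0]],[[0,0,0.34],[0,0,0]],[[0,0,0.34],[0,0,0]]]'

```text
t: 17.1
tool_pos: [0.5544, 0.2862, 0.1273]
ee_rot: [[-0.894, 0.164, 0.418], [0.149, 0.986, -0.069], [-0.424, 0.0, -0.906]]
contact_force: [-0.3, -0.3, 0.2]
gripper_width: 0.0343
grasp_force: 0.0
```

Call:
jog_arm --series '[[[0,0,0.005],[0,0,0]],[[0,0,0.01],[0,0,0]],[[0,0,0.014],[0,0,0]],[[0,0,0.014],[0,0,0]]]'

```text
t: 17.5
tool_pos: [0.5555, 0.2864, 0.126]
ee_rot: [[-0.893, 0.163, 0.419], [0.148, 0.987, -0.068], [-0.425, 0.001, -0.905]]
contact_force: [-11.1, -2.4, 13.6]
gripper_width: 0.0341
grasp_force: 8.4
```

```bash
python3 -c "
from h import *
st()"
```

```text
t 17.5 q [ 0.4563  0.2621 -0.4559  0.4873 -0.2482  0.5742] F [-11.0616  -2.3775  13.5993] w 0.0341109864722318 g 8.418340582866222 case [-0.0224  0.0368  0.0336] p [0.5555 0.2864 0.126 ]
```

Run:
```python
from h import *
s=r.observe(); R=s["ee_rot"]; print("F tool",R.T@s["contact_force"],"M tool",R.T@s["moment"],"M world",s["moment"])
for c in("scene","top"):
    im,d=cams.camera(c); np.savez(c+"6.npz",im=im,d=d)
im=np.load("scene6.npz")["im"]
cv2.imwrite("pics/s6.png",cv2.resize(im[120:195,175:275,::-1],(800,600),interpolation=cv2.INTER_CUBIC))
```

```text
F tool [  3.7525  -4.1281 -16.7878] M tool [-0.0417  0.9385 -0.0869] M world [0.1537 0.9257 0.0977]
```

View pics/s6.png

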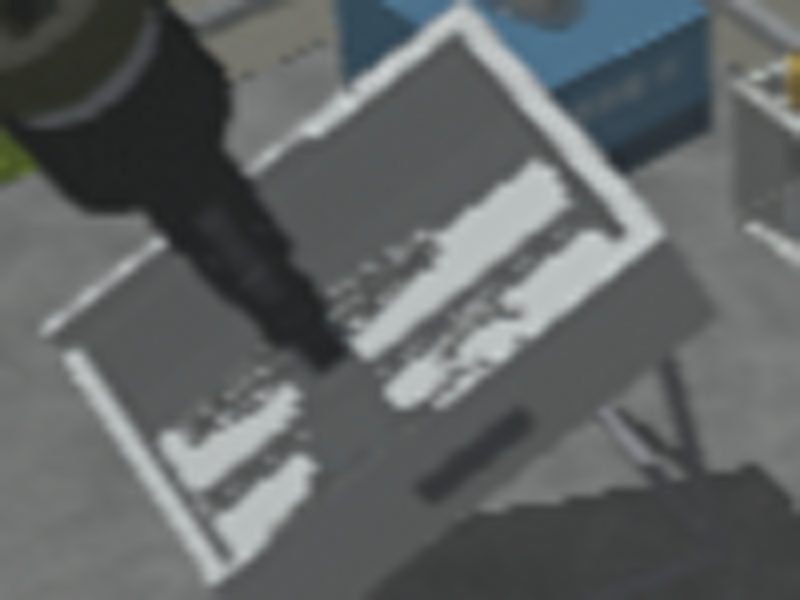

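That is one picture more than allowed (11), so I go on by numbers only. The crop shows the fingers inside the left compartment at (320,360) with the forceps on both sides of them. The contact points to the left finger's back catching the wall or ledge, so I back off, narrow to 24 mm, shift 3 mm towards the divider and descend again.

Call:
jog_arm --series '[[[0,0,-0.03],[0,0,0]],[[0,0,-0.07],[0,0,0]],[[0,-0.006,-0.08],[0,0,0]],[[0,-0.012,-0.08],[0,0,0]],[[0,-0.012,-0.08],[0,0,0]],[[0,-0.012,-0.08],[0,0,0]]]' --grip 0.72

```text
t: 18.2
tool_pos: [0.5467, 0.2839, 0.1413]
ee_rot: [[-0.894, 0.165, 0.417], [0.149, 0.986, -0.07], [-0.423, -0.0, -0.906]]
contact_force: [0.1, -1.3, -0.8]
gripper_width: 0.0238
grasp_force: 0.0
```

Run:
```python
from h import *
st(); 
for z in(.036,.031): rel(incase([-.023,.034,z]),RP,z)
for c in("scene","top"):
    D=np.load(c+"3.npz") if c=="top" else np.load("scene5.npz")
    v,u=np.mgrid[140:260,160:260]; d=D["d"][140:260,160:260]; g=D["im"][140:260,160:260].mean(2)
    P=(world(c,D["d"],u.ravel(),v.ravel())-Ct)@CR; g=g.ravel()
    for lo,hi in((-.09,-.06),(-.06,-.03),(.05,.08)):
        k=(P[:,0]>lo)&(P[:,0]<hi)&(P[:,2]<.02)
        for a,b in((.01,.025),(.03,.04),(.045,.065)):
            kk=k&(P[:,1]>a)&(P[:,1]<b); print(c,lo,a,kk.sum(),np.median(P[kk,2]).round(4) if kk.any() else "",end=" | ")
    k=(P[:,0]>-.08)&(P[:,0]<0)&(P[:,2]>.044)&(abs(P[:,1])<.1); print("\nrim y",np.percentile(P[k,1][P[k,1]>0],[5,95]) if (P[k,1]>0).any() else "",np.percentile(P[k,1][P[k,1]<0],[5,95]) if (P[k,1]<0).any() else "")
```

```text
t 18.2 q [ 0.4597  0.2325 -0.4512  0.5258 -0.2502  0.5792] F [ 0.0634 -1.2896 -0.7603] w 0.023792667922272075 g 0.0 case [-0.0233  0.0328  0.051 ] p [0.5467 0.2839 0.1413]
0.036 [-0.001,0.005,0.060],[-0.000,-0.000,0.000]
0.031 [-0.001,0.005,0.080],[-0.000,-0.000,0.000]
scene -0.09 0.01 28 0.0038 | scene -0.09 0.03 30 0.0072 | scene -0.09 0.045 38 0.004 | scene -0.06 0.01 31 0.0041 | scene -0.06 0.03 18 0.0078 | scene -0.06 0.045 30 0.0034 | scene 0.05 0.01 44 0.0021 | scene 0.05 0.03 38 0.0003 | scene 0.05 0.045 46 0.0025 | 
rim y [0.0024 0.08  ] [-0.0857 -0.0125]
top -0.09 0.01 39 0.0054 | top -0.09 0.03 27 0.0073 | top -0.09 0.045 56 0.006 | top -0.06 0.01 40 0.0057 | top -0.06 0.03 27 0.0065 | top -0.06 0.045 54 0.0052 | top 0.05 0.01 46 0.0056 | top 0.05 0.03 28 0.0066 | top 0.05 0.045 59 0.0062 | 
rim y [0.0732 0.0819] [-0.084  -0.0779]
```

Call:
jog_arm --series '[[[0,0.003,0.02],[0,0,0]],[[0,0.003,0.04],[0,0,0]],[[0,0.003,0.055],[0,0,0]],[[0,0.003,0.064],[0,0,0]],[[0,0.003,0.064],[0,0,0]]]'

```text
t: 18.7
tool_pos: [0.5535, 0.2836, 0.1265]
ee_rot: [[-0.894, 0.165, 0.416], [0.149, 0.986, -0.07], [-0.422, -0.001, -0.906]]
contact_force: [-0.6, 0.2, -0.0]
gripper_width: 0.0244
grasp_force: 0.0
```

Call:
jog_arm --series '[[[0,0,0.003],[0,0,0]],[[0,0,0.006],[0,0,0]],[[0,0,0.006],[0,0,0]]]'

```text
t: 19.0
tool_pos: [0.5544, 0.2838, 0.126]
ee_rot: [[-0.894, 0.164, 0.418], [0.149, 0.986, -0.069], [-0.423, 0.0, -0.906]]
contact_force: [0.1, -0.3, 0.3]
gripper_width: 0.0241
grasp_force: 0.0
```

```bash
python3 -c "
from h import *
st()"
```

```text
t 19.0 q [ 0.453   0.2591 -0.4595  0.4883 -0.2477  0.5723] F [ 0.0757 -0.2992  0.2937] w 0.02412296770177716 g 0.0 case [-0.0229  0.0339  0.0339] p [0.5544 0.2838 0.126 ]
```

Call:
jog_arm --series '[[[0,0,0.003],[0,0,0]],[[0,0,0.006],[0,0,0]],[[0,0,0.006],[0,0,0]]]'

```text
t: 19.3
tool_pos: [0.5549, 0.2836, 0.1245]
ee_rot: [[-0.894, 0.164, 0.417], [0.149, 0.986, -0.07], [-0.423, 0.0, -0.906]]
contact_force: [-0.5, 0.5, -0.0]
gripper_width: 0.0239
grasp_force: 0.0
```

Now at case z ≈ 32.3 mm with no contact. Close gently.

Call:
jog_arm --series '[[[0,0,0],[0,0,0]],[[0,0,0],[0,0,0]],[[0,0,0],[0,0,0]],[[0,0,0],[0,0,0]],[[0,0,0],[0,0,0]],[[0,0,0],[0,0,0]]]' --grip 1 --grip_force 30

```text
t: 19.9
tool_pos: [0.5549, 0.2837, 0.1247]
ee_rot: [[-0.894, 0.164, 0.417], [0.149, 0.986, -0.069], [-0.423, 0.0, -0.906]]
contact_force: [-0.8, -0.6, 2.6]
gripper_width: 0.012
grasp_force: 30.1
```

```bash
python3 -c "
from h import *
st()"
```

```text
t 19.9 q [ 0.4523  0.2613 -0.4603  0.4852 -0.2474  0.5717] F [-0.8438 -0.6416  2.5669] w 0.011992259403997356 g 30.13037860393524 case [-0.023   0.0339  0.0324] p [0.5549 0.2837 0.1247]
```

Width 12.0 mm: forceps held. Lift square to the slope.

Call:
jog_arm --series '[[[0,0,-0.01],[0,0,0]],[[0,0,-0.03],[0,0,0]],[[0,0,-0.07],[0,0,0]],[[0,0,-0.13],[0,0,0]],[[0,0,-0.2],[0,0,0]],[[0,0,-0.28],[0,0,0]],[[0,0,-0.36],[0,0,0]],[[0,0,-0.43],[0,0,0]],[[0,0,-0.48],[0,0,0]],[[0,0,-0.5],[0,0,0]],[[0,0,-0.5],[0,0,0]]]' --grip_force 45

```text
t: 21.0
tool_pos: [0.5028, 0.2926, 0.2387]
ee_rot: [[-0.893, 0.164, 0.418], [0.149, 0.986, -0.069], [-0.424, 0.001, -0.906]]
contact_force: [0.6, -0.2, -0.1]
gripper_width: 0.0111
grasp_force: 45.5
```

Run:
```python
from h import *
st()
im,d=cams.camera("scene"); np.savez("scene7.npz",im=im,d=d); im2,d2=cams.camera("top"); np.savez("top7.npz",im=im2,d=d2)
s=r.observe(); p,R=s["tool_pos"],s["ee_rot"]
for k in cams.tip_of("scene","forceps_mid")[:2]: print(k, "expect",proj("scene",(p+R[:,2]*.024)[None]))
print("ends expected", [proj("scene",(p+R@[x,0,.024])[None]).round(1).tolist() for x in(-.062,.062)])
# tray pose: rim points
for n in("tray","gallipot"):
  for k in cams.silhouettes("top",n)[:2]:
    P=cloud("top",d2,k["pixels"]); P=P[(P[:,2]>-.01)&(P[:,2]<.06)]; print(n,k["conf"],np.percentile(P,[1,50,99],axis=0).round(3).tolist(),cv2.minAreaRect(P[:,:2].astype(np.float32)))
RT=np.array([[-1.,0,0],[0,1,0],[0,0,-1]])
print("from here"); rel([.50,.03,.26],RT,"mid"); rel([.555,-.25,.15],RT,"over")
```

```text
t 21.0 q [ 0.5153  0.097  -0.3563  0.7679 -0.2693  0.6325] F [ 0.5604 -0.2124 -0.0812] w 0.011102347848647292 g 45.54000377655029 case [-0.0227  0.0341  0.1581] p [0.5028 0.2926 0.2387]
{'uv': [190.7, 136.0], 'conf': 0.6} expect [[193.0636 137.1621]]
{'uv': [236.1, 255.9], 'conf': 0.36} expect [[193.0636 137.1621]]
ends expected [[[209.9, 124.0]], [[176.2, 150.4]]]
tray 0.61 [[0.47, -0.359, -0.004], [0.6, -0.265, 0.003], [0.764, -0.146, 0.03]] ((0.6180806159973145, -0.2561708390712738), (0.22523795068264008, 0.29994064569473267), 88.47117614746094)
gallipot 0.95 [[0.352, -0.19, -0.004], [0.389, -0.155, 0.008], [0.425, -0.118, 0.032]] ((0.387893408536911, -0.1540101170539856), (0.07890787720680237, 0.07225237786769867), 60.889530181884766)
gallipot 0.63 [[0.327, -0.393, -0.004], [0.374, -0.343, 0.01], [0.421, -0.29, 0.038]] ((0.37469935417175293, -0.34346675872802734), (0.10931931436061859, 0.10137996077537537), 86.34119415283203)
from here
mid [-0.186,-1.035,-0.015],[-0.035,0.415,-0.155]
over [-0.364,-2.103,0.555],[-0.035,0.415,-0.155]
```

Call:
jog_arm --series '[[[-0.01,-0.05,-0.01],[0,0.03,-0.01]],[[-0.03,-0.15,-0.03],[-0.005,0.07,-0.03]],[[-0.06,-0.3,-0.04],[-0.01,0.13,-0.05]],[[-0.09,-0.45,-0.04],[-0.015,0.2,-0.07]],[[-0.12,-0.6,-0.03],[-0.02,0.27,-0.1]],[[-0.15,-0.75,-0.02],[-0.027,0.33,-0.125]],[[-0.17,-0.87,-0.015],[-0.033,0.39,-0.145]],[[-0.18,-0.95,-0.015],[-0.035,0.415,-0.155]],[[-0.186,-0.98,-0.015],[-0.035,0.415,-0.155]],[[-0.186,-0.98,-0.015],[-0.035,0.415,-0.155]]]'

```text
t: 22.25
tool_pos: [0.5027, 0.0432, 0.2603]
ee_rot: [[-1.0, 0.002, 0.001], [0.002, 1.0, 0.001], [-0.001, 0.001, -1.0]]
contact_force: [0.2, 0.8, -0.7]
gripper_width: 0.0113
grasp_force: 45.6
```

```bash
echo 'RT=np.array([[-1.,0,0],[0,1,0],[0,0,-1]])' >> h.py
python3 - <<'E'
from h import *
st(); print(r.observe()["ee_rot"])
for z in(.2,.12): rel([.56,-.20,z],RT,"half"); rel([.56,-.28,z],RT,z)
E
```

```text
t 22.25 q [-0.074   0.1745 -0.1253  1.2699  0.0007 -0.0716] F [ 0.2379  0.7984 -0.7311] w 0.011295327891243417 g 45.5609393119812 case [ 0.0236 -0.2119  0.1604] p [0.5027 0.0432 0.2603]
[[-1.      0.0024  0.0011]
 [ 0.0024  1.      0.0006]
 [-0.0011  0.0006 -1.    ]]
half [-0.231,-0.972,0.241],[0.001,0.001,-0.002]
0.2 [-0.232,-1.292,0.241],[0.001,0.001,-0.002]
half [-0.231,-0.972,0.561],[0.001,0.001,-0.002]
0.12 [-0.232,-1.292,0.561],[0.001,0.001,-0.002]
```

Call:
jog_arm --series '[[[-0.01,-0.05,0],[0,0,0]],[[-0.04,-0.15,0],[0,0,0]],[[-0.08,-0.3,0.02],[0,0,0]],[[-0.12,-0.46,0.05],[0,0,0]],[[-0.16,-0.62,0.1],[0,0,0]],[[-0.2,-0.77,0.15],[0,0,0]],[[-0.225,-0.89,0.2],[0,0,0]],[[-0.23,-0.96,0.23],[0,0,0]],[[-0.231,-1.0,0.24],[0.001,0.001,-0.002]],[[-0.231,-1.0,0.24],[0.001,0.001,-0.002]]]'

```text
t: 23.25
tool_pos: [0.5599, -0.206, 0.2006]
ee_rot: [[-1.0, -0.002, -0.0], [-0.002, 1.0, -0.0], [0.0, -0.0, -1.0]]
contact_force: [0.1, 0.3, 0.4]
gripper_width: 0.0112
grasp_force: 45.6
```

Run:
```python
from h import *
st()
for z in(.1,.05,.0305): rel([.56,-.275,z],RT,z)
im,d=cams.camera("scene"); s=r.observe(); p,R=s["tool_pos"],s["ee_rot"]
for k in cams.tip_of("scene","forceps_mid")[:2]: print(k, "expect",proj("scene",(p+R[:,2]*.024)[None]))
ss=cams.silhouettes("scene","forceps_mid")
for k in ss[:1]:
    P=cloud("scene",d,k["pixels"]); P=P[(P[:,2]>.12)]; print(k["conf"],len(P),np.percentile(P,[2,50,98],axis=0).round(4).tolist()); 
    if len(P)>10: print("slope z vs x",np.polyfit(P[:,0],P[:,2],1))
```

```text
t 23.25 q [-0.487   0.3757 -0.0018  1.1936 -0.0003 -0.4887] F [0.15   0.2685 0.4245] w 0.011184934003590264 g 45.56099832057953 case [ 0.0868 -0.4482  0.065 ] p [ 0.5599 -0.206   0.2006]
0.1 [0.000,-0.276,0.402],[-0.000,-0.000,0.002]
0.05 [0.000,-0.276,0.602],[-0.000,-0.000,0.002]
0.0305 [-0.000,-0.276,0.680],[-0.000,-0.000,0.002]
{'uv': [324.1, 239.7], 'conf': 0.38} expect [[322.6309 239.5103]]
0.56 45 [[0.5035, -0.2147, 0.1717], [0.5268, -0.2063, 0.1772], [0.5435, -0.202, 0.1826]]
slope z vs x [-0.0324  0.1945]
```

Call:
jog_arm --series '[[[0,-0.05,0.03],[0,0,0]],[[0,-0.14,0.1],[0,0,0]],[[0,-0.22,0.2],[0,0,0]],[[0,-0.27,0.31],[0,0,0]],[[0,-0.276,0.42],[0,0,0.002]],[[0,-0.276,0.51],[0,0,0.002]],[[0,-0.276,0.58],[0,0,0.002]],[[0,-0.276,0.62],[0,0,0.002]],[[0,-0.276,0.64],[0,0,0.002]],[[0,-0.276,0.655],[0,0,0.002]],[[0,-0.276,0.655],[0,0,0.002]]]'

```text
t: 24.5
tool_pos: [0.5608, -0.2752, 0.0374]
ee_rot: [[-1.0, -0.0, 0.001], [-0.0, 1.0, -0.001], [-0.001, -0.001, -1.0]]
contact_force: [0.1, 0.3, -0.8]
gripper_width: 0.0113
grasp_force: 45.6
```

Call:
jog_arm --series '[[[0,0,0.004],[0,0,0]],[[0,0,0.008],[0,0,0]],[[0,0,0.012],[0,0,0]],[[0,0,0.012],[0,0,0]]]'

```text
t: 24.9
tool_pos: [0.5605, -0.2751, 0.0343]
ee_rot: [[-1.0, 0.0, 0.001], [0.0, 1.0, -0.001], [-0.001, -0.001, -1.0]]
contact_force: [-0.6, -0.5, -0.4]
gripper_width: 0.0107
grasp_force: 45.6
```

Call:
jog_arm --series '[[[0,0,0.002],[0,0,0]],[[0,0,0.005],[0,0,0]],[[0,0,0.006],[0,0,0]],[[0,0,0.006],[0,0,0]]]'

```text
t: 25.3
tool_pos: [0.5604, -0.2751, 0.0325]
ee_rot: [[-1.0, 0.0, 0.0], [0.0, 1.0, -0.0], [-0.0, -0.0, -1.0]]
contact_force: [-0.2, 0.1, -0.2]
gripper_width: 0.0111
grasp_force: 45.6
```

Call:
jog_arm --series '[[[0,0,0.002],[0,0,0]],[[0,0,0.004],[0,0,0]],[[0,0,0.004],[0,0,0]]]'

```text
t: 25.6
tool_pos: [0.5604, -0.2751, 0.0315]
ee_rot: [[-1.0, 0.0, 0.0], [0.0, 1.0, -0.0], [-0.0, -0.0, -1.0]]
contact_force: [-0.4, -0.4, -0.5]
gripper_width: 0.0109
grasp_force: 45.6
```

Call:
jog_arm --series '[[[0,0,0.002],[0,0,0]],[[0,0,0.004],[0,0,0]],[[0,0,0.004],[0,0,0]]]'

```text
t: 25.9
tool_pos: [0.5604, -0.2751, 0.0305]
ee_rot: [[-1.0, 0.0, 0.0], [0.0, 1.0, -0.0], [-0.0, -0.0, -1.0]]
contact_force: [-0.8, -0.8, -0.6]
gripper_width: 0.0114
grasp_force: 45.6
```

Call:
jog_arm --series '[[[0,0,0.002],[0,0,0]],[[0,0,0.003],[0,0,0]],[[0,0,0.003],[0,0,0]]]'

```text
t: 26.2
tool_pos: [0.5605, -0.2751, 0.0302]
ee_rot: [[-1.0, 0.0, 0.0], [0.0, 1.0, -0.001], [-0.0, -0.001, -1.0]]
contact_force: [-1.6, 0.8, 3.9]
gripper_width: 0.0111
grasp_force: 46.0
```

Call:
jog_arm --series '[[[0,0,0.002],[0,0,0]],[[0,0,0.003],[0,0,0]],[[0,0,0.003],[0,0,0]]]'

```text
t: 26.5
tool_pos: [0.5605, -0.2751, 0.0302]
ee_rot: [[-1.0, 0.0, 0.001], [0.0, 1.0, -0.001], [-0.001, -0.001, -1.0]]
contact_force: [-2.4, 1.8, 8.1]
gripper_width: 0.011
grasp_force: 46.6
```

Contact with the tray floor. Open partly, then rise.

Call:
jog_arm --series '[[[0,0,-0.003],[0,0,0]],[[0,0,-0.003],[0,0,0]],[[0,0,-0.003],[0,0,0]],[[0,0,-0.003],[0,0,0]],[[0,0,-0.003],[0,0,0]],[[0,0,-0.003],[0,0,0]]]' --grip 0.6

```text
t: 27.1
tool_pos: [0.5604, -0.2751, 0.0297]
ee_rot: [[-1.0, 0.0, 0.0], [0.0, 1.0, -0.0], [-0.0, -0.0, -1.0]]
contact_force: [0.3, 0.2, -0.4]
gripper_width: 0.0342
grasp_force: 0.0
```

Call:
jog_arm --series '[[[0,0,-0.03],[0,0,0]],[[0,0,-0.1],[0,0,0]],[[0,0,-0.2],[0,0,0]],[[0,0,-0.35],[0,0,0]],[[0,0,-0.5],[0,0,0]],[[0,0,-0.6],[0,0,0]],[[0.3,0.2,-0.7],[0,0,0]],[[0.6,0.4,-0.7],[0,0,0]],[[0.6,0.4,-0.7],[0,0,0]],[[0.6,0.4,-0.7],[0,0,0]],[[0.6,0.4,-0.7],[0,0,0]]]'

```text
t: 28.2
tool_pos: [0.4069, -0.1723, 0.2057]
ee_rot: [[-1.0, -0.001, -0.001], [-0.001, 1.0, 0.0], [0.001, 0.0, -1.0]]
contact_force: [1.2, -0.3, 0.1]
gripper_width: 0.0338
grasp_force: 0.0
```

Run:
```python
from h import *
st()
for c in("scene","top"):
    im,d=cams.camera(c); 
    print(c,"expected mid",proj(c,np.array([[.5605,-.2751,.0065]])).round(1),"lid grip exp",proj(c,np.array([[.4605,.0101,.015]])).round(1))
    for n in("forceps_mid","lid_grip"):
        for k in cams.tip_of(c,n)[:2]: print(c,n,k)
        for k in cams.silhouettes(c,n)[:1]:
            P=cloud(c,d,k["pixels"]); print(n,round(k["conf"],2),np.percentile(P,[3,50,97],axis=0).round(3).tolist())
```

```text
t 28.2 q [-0.5825  0.0817 -0.3697  1.1206 -0.0002 -0.5831] F [ 1.2497 -0.2932  0.108 ] w 0.03381672258484852 g 0.0 case [-0.0529 -0.4402  0.1358] p [ 0.4069 -0.1723  0.2057]
scene expected mid [[335.4 296.5]] lid grip exp [[240.  247.7]]
scene forceps_mid {'uv': [336.2, 297.2], 'conf': 0.41}
scene lid_grip {'uv': [239.4, 248.4], 'conf': 0.83}
lid_grip 0.9 [[0.435, -0.063, -0.0], [0.474, -0.003, 0.003], [0.615, 0.085, 0.026]]
top expected mid [[355.8 221.1]] lid grip exp [[273.8 252.4]]
top lid_grip {'uv': [268.1, 252.5], 'conf': 0.84}
lid_grip 0.71 [[0.441, -0.058, -0.0], [0.527, 0.014, 0.005], [0.617, 0.086, 0.013]]
```

The forceps are in the tray and the lid is flat, both where expected. I hand the job in.

```bash
python3 -c "
from station import r
print(r.finish_job())"
```

```text
the job is handed in; nothing more can be done
None
```

The job is handed in at about 28 s: final camera readings put the lid flat on the worktop and the forceps on the tray floor, the judge's verdict was not shown, and I viewed 11 pictures, one over the limit of 10.

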